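# Check a winch sight glass in the slit beam

## Robot

A 6-joint arm with a two-finger parallel gripper is mounted at the origin on the work surface. World frame = base frame: x ahead of the robot, y to its left, z up, the work surface at z = 0. Lengths are in mm, angles in rad, forces in N, time in s.
With the tool pointing down it reaches from about 200 to 875 mm from the base axis. Payload 3.4 kg.
Tool frame: the origin (TCP) lies between the finger pads; the fingertips stand 11 mm ahead of it and the grasp point (between the pads) lies 8 mm behind it (r.tip_reach is the z of the fingertips in the tool frame, in mm); z points along the fingers, y is the line along which they close (so a half turn about z gives the same grasp; the last joint's range is limited). The gripper opens to 94 mm and grips with 3 to 60 N. Pads are 16 mm wide; open, the fingers measure 119 mm over their backs; the gripper's body (75 mm by 177 mm) begins 78 mm behind the grasp point.
Start: joints at [-1.313, 0.276, 1.505, -0, 1.361, -0.121], TCP at [212.641, -534.276, 195.393] pointing down, gripper open.
Joint ranges: [-2.89, 2.89], [-0.75, 2.08], [0.22, 2.7], [-1.18, 4.32], [0.11, 2.71], [-2.7, 2.7]. Speed limits (rad/s): [2.57, 2.57, 3.14, 3.14, 3.14, 3.14].

## Interface

Orientations are given as [roll, pitch, yaw] about the fixed x, y, z axes, in that order (R = Rz(yaw) Ry(pitch) Rx(roll)).
In Python, from bench import r gives the robot as it stands.
- The arm moves only by the tool apply_moves, never from a script. Its argument "increments" is a list that holds one entry, the list of rows, each a list of 5 numbers: the shift along the tool's x, y, z in m, then the turn about the tool's z in degrees, then the closure, from 0 (fully open) to 1 (shut). In form: [[[tx, ty, tz, turn, jaw], ...]]. A call has 1 to 20 rows; each row is the pose to reach, as a shift and turn from the pose commanded when the call began, along the tool's axes at that moment; what a row does not reach only later rows make up. A row lasts 1/12 s, in which the tool goes at most 41.7 mm and 7.16 degrees, less where a joint would pass 70% of its speed; a pose out of reach is approached as far as the arm can. A call with a gripper value outside its range is refused whole. The fingers move at their own pace and stop on an object; "newtons" is the grip in N (left out, the last holds). Time passes only in rows, so rows that repeat a pose let the fingers close. It gives the time, the measured TCP pose, the force, the opening and the grip force at its end, in the units of the state.
- r.read_state(): the state, without advancing time (a new reading comes with each control period).
- r.read_camera(name): name is "scene" or "top" or "wrist"; returns the picture (400x640x3 uint8, red, green, blue); there is no depth.
- r.camera_params(name): a dict with "vertical_fov" (degrees; the focal length in pixels is half the picture's height over the tangent of half this angle, whatever the lens; pixels are square), "cx", "cy" (the principal point, pixels), "R" (3x3) and "t" (3): a world point X has camera coordinates R X + t; the wrist camera has in their place "tool_from_camera" (4x4, takes a point from camera to tool coordinates, whose origin is the TCP and whose axes are the flange's). Camera axes: x right, y down, z forward; pixel columns grow to the right and rows downward; lengths in mm; the calibration is good to about 2 mm. A picture is of the moment at which its call begins: read the wrist's pose just before it. camera_params takes no time and is no camera call.
- r.finish_job(): hands the job in; it is judged then, once.
Trained networks look in the newest picture that a camera, given by its name, has taken for a name from the list of things; names that differ only in an ending like _2 or _b are one class to them, and where a whole thing is asked for, a point or a joint stands for the part that bears it (a point fixed in the world has none). Each returns a list of dicts, best first, with "confidence" (0 to 1); they miss things now and then, are a little off and sometimes report something else, mostly with a low value. They report only what shows in the picture. A call takes as long as a camera call. They do not tell look-alikes from the thing itself.
- r.search_frame(camera, name): "box" ([centre column, centre row, width, height] in pixels, round what is visible of it).
- r.trace(camera, name): "region" (400x640 bool, what is visible of it) and "box" ([centre column, centre row, width, height] in pixels, round what is visible of it).
- r.place_of(camera, name): "uv" ([column, row] in pixels: a listed point, or the origin of a listed thing).
The state is a dict: "time_s": time; "joint_positions": joint angles; "joint_velocities": joint speeds; "effort": joint torques, N m; "ee_pos": TCP position; "tool_rot": TCP orientation; "force": force on the tool from outside, world axes, zero at the start; "moment": the same for the moment, N m; "gripper_width": finger opening in mm; "grip_force": force on a finger pad.
Only numpy, scipy, OpenCV 4.12 (cv2) and the standard library are available. Lean on these libraries where they do the work, as an engineer would, in place of code of your own. Each camera call takes 0.05 s, during which the arm holds its last target. There are 200 camera calls.

## Task

On the winch repair bench, take the slit blade out of its wooden stand, push it fully home into the slot in front of the inspection lamp and let go of it. Then pick up the glass block by its two frosted faces only, never touching the polished ones, and hold it upright in the light path between lamp and screen, at the height of the lamp and with its polished faces square to the beam; finish while still holding it there, clear of everything else. Leave the can, the screwdriver and the pulley wheel where they are.

Things in the scene. Friction and masses are not known exactly. Their poses are not given: they have to be found in the camera images.
- rig: inspection rig, fixed: base plate 110 x 385 x 12 mm; black lamp cylinder 66 mm thick lying along y (y 127 to 227 mm, top at z 135 mm); dark slot holder before it (front at y 103 mm); white screen at the -y end, 100 mm wide, face at y -120 mm, top at z 145 mm; open between. Origin on the bench under the middle of the open part; z up. Light runs along its -y, 100 mm above the bench.
- beam (a point): point on the light path in the open part between lamp and screen, 100 mm above the rig's origin; axes as the rig's: y along the light path, x across it.
- slot (a point): centre of the slot's mouth on top of the dark steel slot holder (70 mm along x, 23 mm along y, windowed towards the screen), 115 mm from the rig's origin along its +y, 130 mm above the bench; axes as the rig's. The slot opens upward, 46 mm (x) by 9 mm (y), 56 mm deep, no springs or catches.
- blade: slit blade, about 80 g: steel plate 40 mm (x) by 4 mm (y) reaching 50 mm below a crossbar (shoulder) 56 x 20 x 8 mm; above it a grip tab 30 mm (x) by 12 mm (y), top 42 mm above the shoulder's underside. Origin: centre of the shoulder's underside; z up. Home: shoulder resting on the holder's top, origin at the slot's mouth, either way round. It starts likewise in the stand.
- stand: wooden blade stand, fixed: base 100 x 70 x 10 mm, block 70 x 33 mm, top at z = 65 mm, with an upward slot 46 mm (x) by 9 mm (y) in which the blade hangs by its shoulder. Origin at the centre of its underside.
- pad: cork pad 120 x 120 x 8 mm, fixed, on which the glass block stands. Origin at the centre of its underside.
- glass: rectangular sight-glass block standing upright, about 160 g: 36 mm along x between its two frosted (matt whitish) faces, 24 mm along y between its two clear polished faces, 60 mm tall. Origin at the centre of its underside, z up.
- glass_mid (a point): middle of the glass block, 30 mm above its origin; axes as the block's.
- frost_a: frosted face at the block's +x side, 24 x 60 mm, origin at its middle (17 mm from the block's middle; the face itself is 18 mm from it); axes as the block's.
- frost_b: frosted face at the block's -x side, likewise.
- clear_a: polished face at the block's +y side, 32 x 60 mm, origin at its middle (11 mm from the block's middle; the face itself is 12 mm from it); not to be touched.
- clear_b: polished face at the block's -y side, likewise.
- can: spray can standing on the bench, 54 mm diameter, 160 mm tall, origin at the centre of its underside; leave alone.
- driver: screwdriver lying on the bench between robot and rig, about 200 mm long, low; leave alone.
- sheave: black plastic pulley wheel lying flat, 76 mm diameter, 32 mm high, origin at the centre of its underside; leave alone.
Mind the look-alikes: they are no part of the job. There is more than one size of the blade; the one meant has the size given above.

How it is judged:
By the outcome, as a careful person would: the job done as asked, in the order asked, and still so for the second after the job is handed in, while the arm keeps its last pose, push and grip.
It also fails if it takes over 61 s, if anything falls off the work surface, if the arm or the gripper's body presses on something with over 40 N, if the wrist force passes 120 N, or if a joint passes its speed limit or range.

## Working session

There is one attempt and no reset: what is moved stays moved. The work goes in short steps, Python scripts to look and compute and a tool call to move; the robot and the scene stay as the last step left them, time stands still between calls to the robot, and variables do not carry over. Pictures are saved under pics/ and viewed, at most 10 in all, crops included, and the job is handed in when it is done.

Besides the shell and the picture viewer there is one more tool, called after "Emit:" as name(argument=value, ...) on one line, values as JSON. apply_moves: Moves the arm, as the interface text tells. Its arguments: {"type":"object","properties":{"increments":{"type":"array","items":{"type":"array","items":{"type":"array","items":{"type":"number"}}}},"newtons":{"type":"number"}},"required":["increments"]}

```bash
mkdir -p pics; ls
cat > h.py <<'E'
import numpy as np, cv2
from bench import r
def K(n):
    p=r.camera_params(n); f=200/np.tan(np.radians(p["vertical_fov"])/2); return p,f
def cam(n,st=None):
    p,f=K(n)
    if "R" in p: return np.array(p["R"]),np.array(p["t"]),f,p["cx"],p["cy"]
    st=st or r.read_state(); T=np.eye(4)
    from scipy.spatial.transform import Rotation as Ro
    T[:3,:3]=Ro.from_euler("xyz",st["tool_rot"]).as_matrix(); T[:3,3]=st["ee_pos"]
    W=np.linalg.inv(T@np.array(p["tool_from_camera"])); return W[:3,:3],W[:3,3],f,p["cx"],p["cy"]
def proj(C,X):
    R,t,f,cx,cy=C; c=np.atleast_2d(X)@R.T+t; return np.c_[cx+f*c[:,0]/c[:,2],cy+f*c[:,1]/c[:,2]]
def onz(C,uv,z):
    R,t,f,cx,cy=C; d=R.T@np.array([(uv[0]-cx)/f,(uv[1]-cy)/f,1]); o=-R.T@t; return o+d*(z-o[2])/d[2]
def save(n,fn,crop=None,s=1):
    im=r.read_camera(n); a=im if crop is None else im[crop[1]:crop[3],crop[0]:crop[2]]
    cv2.imwrite("pics/"+fn,cv2.resize(a[:,:,::-1],None,fx=s,fy=s,interpolation=cv2.INTER_CUBIC)); return im
E
python3 - <<'E'
from h import *
save("top","top1.png",s=1.25); 
C=cam("top"); 
zs=dict(rig=0,slot=130,beam=100,blade=65,stand=0,pad=0,glass=8,can=0,driver=0,sheave=0)
def q(n):
  C=cam(n)
  for k in zs:
    for d in r.place_of(n,k)[:4]: print(n,k,round(d["confidence"],2),np.round(d["uv"]),np.round(onz(C,d["uv"],zs[k])))
q("top")
save("scene","scene1.png",s=1.25); q("scene")
print(r.read_state()["time_s"], C)
E
```

```text
pics
top rig 0.82 [341. 170.] [627. -80.   0.]
top rig 0.36 [188. 245.] [424. 358.   0.]
top slot 0.91 [298. 166.] [621.  40. 130.]
top beam 0.73 [338. 158.] [645. -67. 100.]
top beam 0.53 [454. 147.] [ 669. -375.  100.]
top blade 0.84 [484. 207.] [ 507. -461.   65.]
top blade 0.58 [438. 222.] [ 470. -335.   65.]
top blade 0.57 [430. 177.] [ 594. -318.   65.]
top stand 0.73 [435. 223.] [ 468. -341.    0.]
top stand 0.59 [185. 237.] [445. 368.   0.]
top pad 0.57 [188. 236.] [448. 359.   0.]
top glass 0.57 [188. 237.] [445. 359.   8.]
top can 0.72 [179. 169.] [640. 385.   0.]
top driver 0.81 [312. 261.] [370.  11.   0.]
top sheave 0.7 [453. 149.] [ 681. -403.    0.]
top sheave 0.69 [435. 226.] [ 461. -340.    0.]
scene rig 0.89 [324. 258.] [647. -84.   0.]
scene slot 0.62 [364. 210.] [625.  40. 130.]
scene beam 0.93 [328. 232.] [639. -71. 100.]
scene blade 0.77 [178. 244.] [ 504. -458.   65.]
scene blade 0.6 [327. 255.] [687. -92.  65.]
scene blade 0.46 [233. 263.] [ 622. -334.   65.]
scene blade 0.42 [219. 221.] [ 462. -333.   65.]
scene stand 0.61 [224. 240.] [ 477. -332.    0.]
scene stand 0.43 [328. 233.] [564. -39.   0.]
scene pad 0.82 [422. 172.] [435. 354.   0.]
scene pad 0.51 [321. 188.] [382.  12.   0.]
scene glass 0.78 [429. 169.] [437. 377.   8.]
scene can 0.72 [462. 214.] [643. 374.   0.]
scene driver 0.82 [319. 189.] [384.   6.   0.]
scene sheave 0.88 [218. 306.] [ 690. -399.    0.]
1.1 (array([[-0.02361356, -0.99971257,  0.0041447 ],
       [-0.99592577,  0.02316279, -0.08715133],
       [ 0.08703028, -0.00618577, -0.99618646]]), array([3.68864159e-01, 5.52895313e+02, 1.33790612e+03]), np.float64(485.9336208119543), 318.68914528612214, 195.60343586125813)
```

View pics/top1.png

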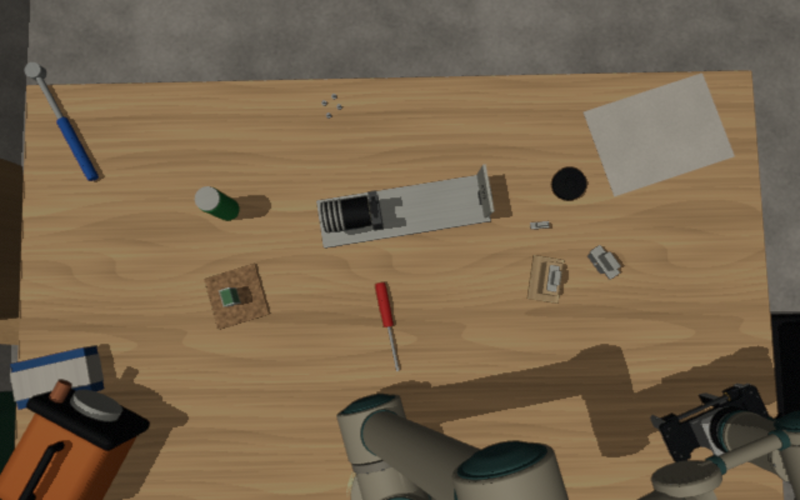

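View pics/scene1.png

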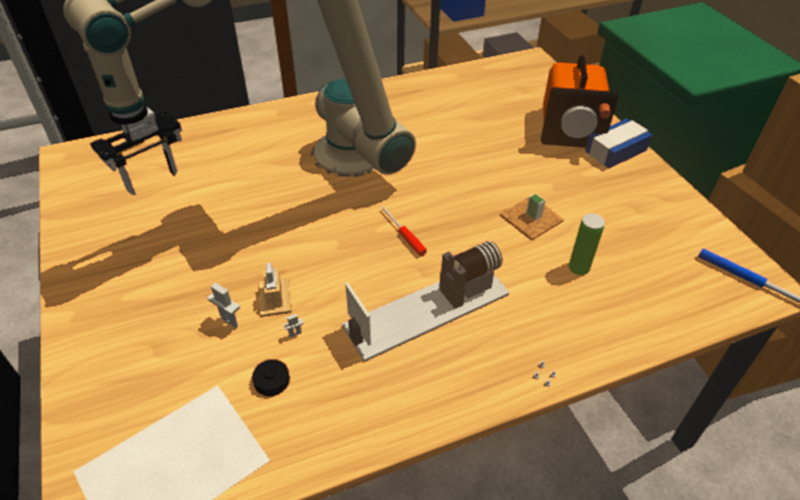

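Candidates for the blade, in top-camera pixels: the one in the wooden stand at (444,222), a big loose one at (483,210), and a small loose one at (433,180). By the description I choose the one in the stand. The rig runs from (257,172) to (390,160), the glass is at (183,237) on the pad, and the screwdriver is at about (310,260).

Run:
```python
from h import *
s=r.read_state(); print(s); print(np.round(r.camera_params("wrist")["tool_from_camera"],3),K("wrist")[1],r.tip_reach)
from scipy.spatial.transform import Rotation as Ro
print(Ro.from_euler("xyz",s["tool_rot"]).as_matrix().round(3))
C=cam("wrist"); print("cam pos",-C[0].T@C[1])
```

```text
{'time_s': 1.1, 'joint_positions': array([-1.31298348e+00,  2.75865261e-01,  1.50488219e+00,  4.37154286e-06,
        1.36071881e+00, -1.20990066e-01]), 'joint_velocities': array([ 0.00205765, -0.00037379,  0.00129434,  0.00080717, -0.00283718,
        0.00043839]), 'effort': array([ 2.73779506e-04, -4.04475081e+01, -2.37498361e+01,  7.01848743e-02,
        2.47204327e-02, -1.95438076e-06]), 'ee_pos': array([ 212.65117051, -534.27188776,  195.41995113]), 'tool_rot': array([3.14146667e+00, 1.10102632e-05, 3.78802002e-01]), 'force': array([ 0.7685032 , -0.20614243, -0.12338957]), 'moment': array([ 0.02952338, -0.04574494, -0.03629815]), 'grip_force': 0.0, 'gripper_width': 93.99959713929799}
[[ 0.00000e+00 -9.72000e-01 -2.35000e-01  6.85930e+01]
 [ 1.00000e+00  0.00000e+00  1.00000e-03  2.51000e-01]
 [-1.00000e-03 -2.35000e-01  9.72000e-01 -1.89397e+02]
 [ 0.00000e+00  0.00000e+00  0.00000e+00  1.00000e+00]] 339.9700349542735 11.0
[[ 0.929  0.37   0.   ]
 [ 0.37  -0.929 -0.   ]
 [-0.     0.    -1.   ]]
cam pos [ 276.46793085 -509.11595717  384.81588964]
```

Emit:
apply_moves(increments=[[[0.28,-0.09,-0.03,10,0],[0.28,-0.09,-0.03,10,0],[0.28,-0.09,-0.03,10,0],[0.28,-0.09,-0.03,10,0],[0.28,-0.09,-0.03,10,0],[0.28,-0.09,-0.03,10,0],[0.28,-0.09,-0.03,10,0],[0.28,-0.09,-0.03,10,0],[0.28,-0.09,-0.03,10,0],[0.28,-0.09,-0.03,10,0]]])

```text
time_s: 1.93
ee_pos: [439.2, -347.2, 225.2]
tool_rot: [3.141, 0.001, 0.206]
force: [0.1, -0.3, -0.0]
gripper_width: 93.9
grip_force: 0.0
```

Run:
```python
from h import *
s=r.read_state(); C=cam("wrist",s); print(s["ee_pos"],s["tool_rot"],s["time_s"])
save("wrist","w1.png",s=1.25)
for k,z in dict(blade=65,stand=0).items():
    for d in r.place_of("wrist",k)[:3]: print(k,round(d["confidence"],2),np.round(d["uv"]),np.round(onz(C,d["uv"],z)))
```

```text
[ 439.20476881 -347.20640589  225.24661616] [3.14109810e+00 1.12340623e-03 2.05548713e-01] 1.9333
blade 0.76 [330.  32.] [ 584. -326.   65.]
blade 0.73 [322. 152.] [ 472. -342.   65.]
blade 0.65 [437. 142.] [ 506. -454.   65.]
stand 0.81 [320. 148.] [ 469. -339.    0.]
```

View pics/w1.png

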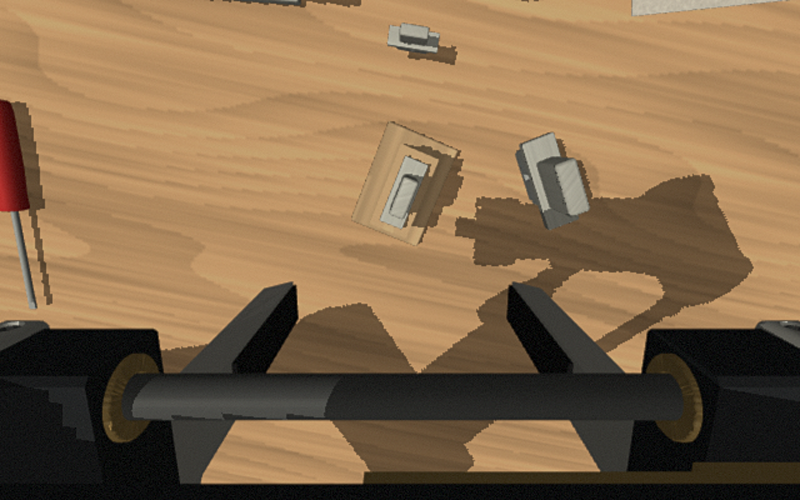

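The wrist picture shows the stand with its blade at (324,153), the big look-alike at about (443,143) and the small one at (330,30). I'll check the choice in a close crop with a metric grid model overlaid.

```bash
cat >> h.py <<'E'
from scipy.spatial.transform import Rotation as Ro
def box(x,y,z0,z1): return np.array([[sx*x/2,sy*y/2,z] for z in (z0,z1) for sx,sy in ((-1,-1),(1,-1),(1,1),(-1,1))])
def place(P,xy,yaw,z=0): return Ro.from_euler("z",yaw).apply(P)+[xy[0],xy[1],z]
def draw(im,C,P,col):
    q=np.round(proj(C,P)*16).astype(int)
    for i in range(4):
        for a,b in ((i,(i+1)%4),(i+4,(i+1)%4+4),(i,i+4)): cv2.line(im,tuple(map(int,q[a])),tuple(map(int,q[b])),col,1,cv2.LINE_AA,4)
def up(im,C,c,s):
    "crop c=(u0,v0,u1,v1) enlarged s with matching camera"
    R,t,f,cx,cy=C; a=cv2.resize(im[c[1]:c[3],c[0]:c[2]],None,fx=s,fy=s,interpolation=cv2.INTER_CUBIC)
    return np.ascontiguousarray(a[:,:,::-1]),(R,t,f*s,(cx-c[0]+.5)*s-.5,(cy-c[1]+.5)*s-.5)
E
python3 - <<'E'
from h import *
s=r.read_state(); C=cam("wrist",s)
q=[onz(C,np.array(p)/1.25,10) for p in ((388,122),(461,150),(418,244),(352,219))]
print(np.round(q,1), [round(float(np.linalg.norm(q[i]-q[(i+1)%4])),1) for i in range(4)])
c=np.mean(q,0); d=(q[0]-q[3])+(q[1]-q[2]); yaw=np.arctan2(d[1],d[0]); print(c,yaw)
im=r.read_camera("wrist"); a,D=up(im,C,(270,90,390,200),5)
draw(a,D,place(box(100,70,0,10),c,yaw),(0,255,0)); draw(a,D,place(box(56,20,65,73),c,yaw),(0,0,255)); draw(a,D,place(box(30,12,73,107),c,yaw),(255,0,0))
cv2.imwrite("pics/w2.png",a)
E
```

```text
[[ 523.2 -318.1   10. ]
 [ 512.4 -389.3   10. ]
 [ 416.9 -369.    10. ]
 [ 428.3 -301.6   10. ]] [72.0, 97.6, 68.4, 96.4]
[ 470.18912666 -344.49997231   10.        ] -0.19119829793808746
```

View pics/w2.png

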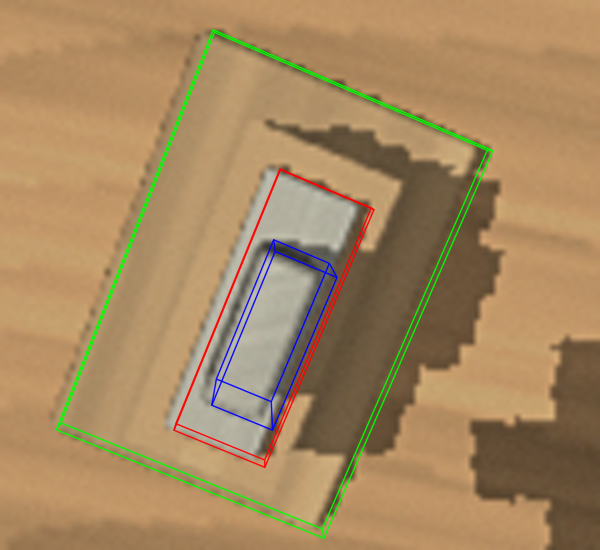

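Close crop: shoulder and tab match the 56x20 / 30x12 outlines, so it is the right blade, at about (470.4,-342.4) with yaw -0.19.

Emit:
apply_moves(increments=[[[0.0315,0.0017,0.03,7,0],[0.0315,0.0017,0.06,14,0.3],[0.0315,0.0017,0.075,22.7,0.5],[0.0315,0.0017,0.075,22.7,0.5],[0.0315,0.0017,0.075,22.7,0.5],[0.0315,0.0017,0.075,22.7,0.5]]])

```text
time_s: 2.63
ee_pos: [470.1, -343.5, 150.4]
tool_rot: [3.141, 0.0, -0.193]
force: [-0.8, 0.2, 0.6]
gripper_width: 64.2
grip_force: 0.0
```

Run:
```python
from h import *
s=r.read_state(); C=cam("wrist",s); print(s["ee_pos"],s["tool_rot"],s["time_s"])
im=r.read_camera("wrist"); a,D=up(im,C,(220,100,420,250),4)
c=(470.4,-342.4);yaw=-.191
draw(a,D,place(box(100,70,0,10),c,yaw),(0,255,0)); draw(a,D,place(box(56,20,65,73),c,yaw),(0,0,255)); draw(a,D,place(box(30,12,73,107),c,yaw),(255,0,0))
cv2.imwrite("pics/w3.png",a)
```

```text
[ 470.08445385 -343.45515991  150.35835371] [ 3.14136003e+00  1.98957703e-05 -1.92669678e-01] 2.6333
```

View pics/w3.png

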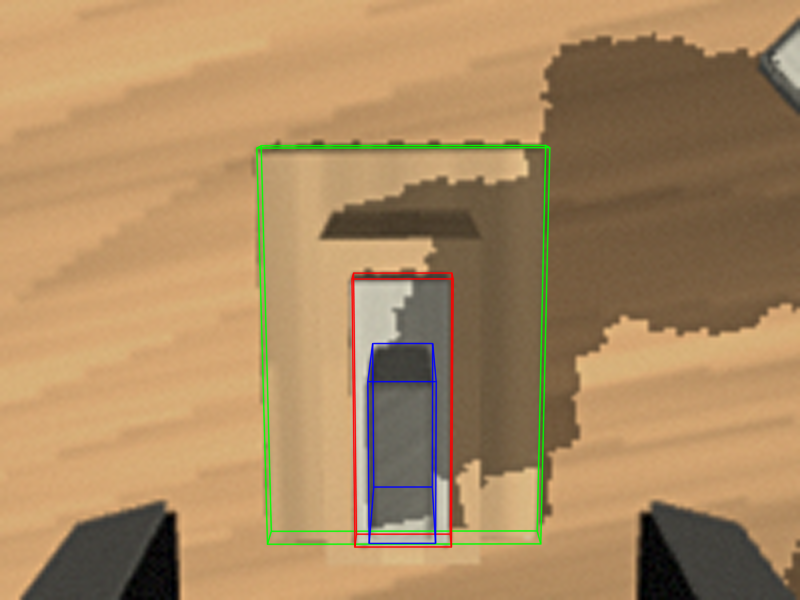

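The overlay fits within about 1 mm and the blade sits centred between the fingers. Descending to grip.

Emit:
apply_moves(increments=[[[0.001,-0.001,0.03,0,0.5],[0.001,-0.001,0.05,0,0.5],[0.001,-0.001,0.062,0,0.5],[0.001,-0.001,0.062,0,0.7],[0.001,-0.001,0.062,0,1],[0.001,-0.001,0.062,0,1],[0.001,-0.001,0.062,0,1],[0.001,-0.001,0.062,0,1],[0.001,-0.001,0.062,0,1],[0.001,-0.001,0.062,0,1],[0.001,-0.001,0.062,0,1]]], newtons=30)

```text
time_s: 3.6
ee_pos: [472.3, -342.3, 89.4]
tool_rot: [3.14, -0.002, -0.192]
force: [-0.5, -0.4, 4.2]
gripper_width: 11.4
grip_force: 30.0
```

Emit:
apply_moves(increments=[[[0,0,-0.03,0,1],[0,0,-0.07,0,1],[0,0,-0.11,0,1],[0,0,-0.15,0,1],[0,0,-0.162,0,1],[0.009,-0.04,-0.162,-7,1],[0.009,-0.08,-0.162,-14,1],[0.009,-0.12,-0.162,-20,1],[0.009,-0.16,-0.162,-20,1],[0.009,-0.2,-0.162,-20,1],[0.009,-0.24,-0.162,-20,1],[0.009,-0.28,-0.162,-20,1],[0.009,-0.31,-0.162,-20,1],[0.009,-0.31,-0.162,-20,1],[0.009,-0.31,-0.162,-20,1],[0.009,-0.31,-0.162,-20,1]]])

```text
time_s: 4.93
ee_pos: [539.5, -39.3, 250.0]
tool_rot: [3.141, 0.001, 0.158]
force: [-0.0, 0.3, -0.7]
gripper_width: 11.6
grip_force: 30.0
```

Run:
```python
from h import *
s=r.read_state(); C=cam("wrist",s); print(s["ee_pos"],s["tool_rot"],s["time_s"],s["gripper_width"])
save("wrist","w4.png",s=1.25)
for n in ("wrist","top","scene"):
  C=cam(n)
  if n!="wrist": r.read_camera(n)
  for k,z in dict(slot=130,beam=100,rig=0).items():
    for d in r.place_of(n,k)[:1]: print(n,k,round(d["confidence"],2),np.round(d["uv"]),np.round(onz(C,d["uv"],z),1))
```

```text
[539.53315057 -39.30984265 249.99676475] [3.14095535e+00 1.01062156e-03 1.57682362e-01] 4.9333 11.592171600949785
wrist slot 0.64 [254.  85.] [624.   32.6 130. ]
wrist beam 0.87 [377.  89.] [641.  -77.4 100. ]
wrist rig 0.61 [362.  96.] [638.9 -75.4   0. ]
top slot 0.62 [299. 163.] [628.7  36.7 130. ]
scene slot 0.67 [361. 209.] [620.  35. 130.]
scene beam 0.79 [324. 231.] [632.  -81.1 100. ]
scene rig 0.97 [322. 257.] [641.3 -88.3   0. ]
```

View pics/w4.png

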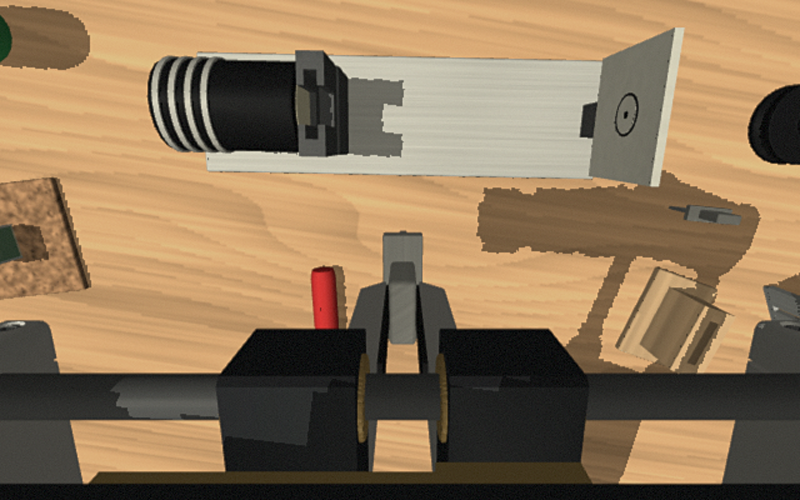

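The picture shows the blade held at (322,240), the lamp and holder at (255,83), the screen at (525,85) and the rig plate edges. I'll fit the rig pose from these and check the overlay.

Run:
```python
from h import *
from scipy.optimize import least_squares
s=r.read_state(); C=cam("wrist",s)
H=[((297,51),(35,126.5,130)),((298,156),(-35,126.5,130)),((322,51),(35,103.5,130)),((323,157),(-35,103.5,130)),((671,31),(50,-120,145)),((648,184),(-50,-120,145))]
L=[((250,172),-55),((450,175.5),-55),((570,178),-55),((420,56),55),((570,59),55)]
def f(p,full=False):
    e=[proj(C,place(np.array([o]),p[:2],p[2]))[0]-np.array(u)/1.25 for u,o in H]
    e2=[]
    for u,x in L:
        w=onz(C,np.array(u)/1.25,12); q=Ro.from_euler("z",-p[2]).apply(w-[p[0],p[1],0]); e2.append((q[0]-x)*.75)
    return np.r_[np.ravel(e),e2]
o=least_squares(f,[640,-75,.16],loss="soft_l1"); p=o.x; print(p.round(3),f(p).round(1)); print("slot",place(np.array([[0,115,130]]),p[:2],p[2]))
im=r.read_camera("wrist"); a,D=up(im,C,(100,10,560,160),1.7)
for bx,oy,col in ((box(70,23,12,130),115,(0,255,0)),(box(46,9,130,130.1),115,(0,0,255)),(box(100,1,40,145),-120.5,(255,0,0)),(box(110,300,0,12),0,(0,255,255))):
    draw(a,D,place(bx+[0,oy,0],p[:2],p[2]),col)
a2,D2=up(im,C,(210,30,300,140),5)
for bx,oy,col in ((box(70,23,129.9,130),115,(0,255,0)),(box(46,9,130,130.1),115,(0,0,255))): draw(a2,D2,place(bx+[0,oy,0],p[:2],p[2]),col)
a=cv2.copyMakeBorder(a,0,345,0,18,cv2.BORDER_CONSTANT); a[255:255+345,0:450]=a2[120:465]
cv2.imwrite("pics/w5.png",a); print(a.shape)
```

```text
[ 6.4055e+02 -7.4323e+01  1.4000e-01] [-6.  -0.7 -3.2  0.3  1.4 -0.2  2.6 -0.   0.5 -3.5 -0.3  1.1  0.6  0.5
  0.2  0.3  0.1]
slot [[624.4743342   39.54741638 130.        ]]
(600, 800, 3)
```

View pics/w5.png

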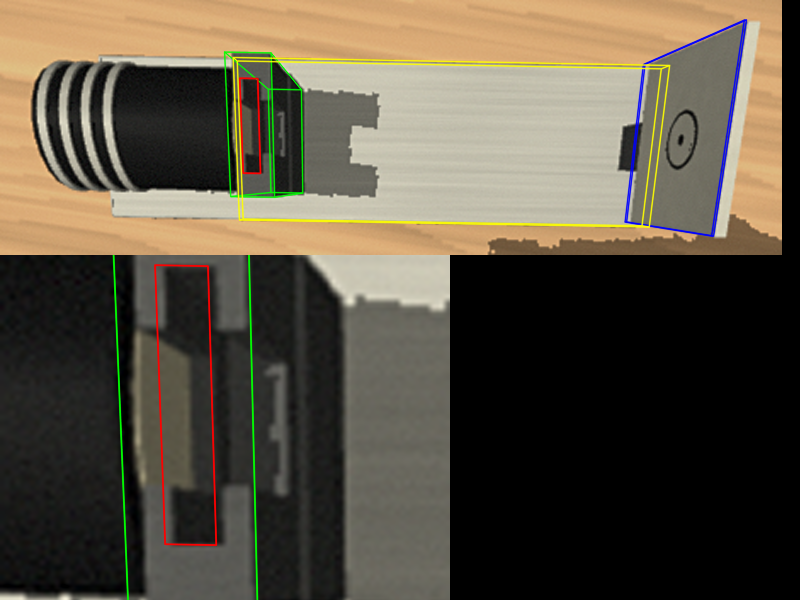

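The slot's true outline in the picture sits about 1.5 mm towards the screen from the model (the rear holder picks were off). That puts the slot at about (624.7,38.0) with yaw 0.14.

Emit:
apply_moves(increments=[[[0.03,-0.02,0,1,1],[0.06,-0.04,0,1,1],[0.0966,-0.0629,0,1,1],[0.0966,-0.0629,0,1,1],[0.0966,-0.0629,0.015,1,1],[0.0966,-0.0629,0.031,1,1],[0.0966,-0.0629,0.031,1,1],[0.0966,-0.0629,0.031,1,1],[0.0966,-0.0629,0.031,1,1]]])

```text
time_s: 6.33
ee_pos: [625.6, 38.0, 220.1]
tool_rot: [3.141, -0.001, 0.14]
force: [1.0, -0.4, -0.2]
gripper_width: 11.8
grip_force: 30.0
```

Run:
```python
from h import *
s=r.read_state(); C=cam("wrist",s); p=s["ee_pos"]; yaw=s["tool_rot"][2]; print(p,yaw,s["time_s"],s["gripper_width"])
im=r.read_camera("wrist"); a,D=up(im,C,(245,125,395,235),5)
z=p[2]-24.4
draw(a,D,place(box(46,9,130,130.1),(624.7,38.0),.14),(0,0,255))
draw(a,D,place(box(70,23,130,130.1),(624.7,38.0),.14),(0,255,0))
draw(a,D,place(box(56,20,0,8),p,yaw,z),(255,0,0)); draw(a,D,place(box(40,4,-50,0),p,yaw,z),(0,255,255))
cv2.imwrite("pics/w6.png",a)
```

```text
[625.61368551  38.01121642 220.10235788] 0.13954318967049195 6.3333 11.784633919703943
```

View pics/w6.png

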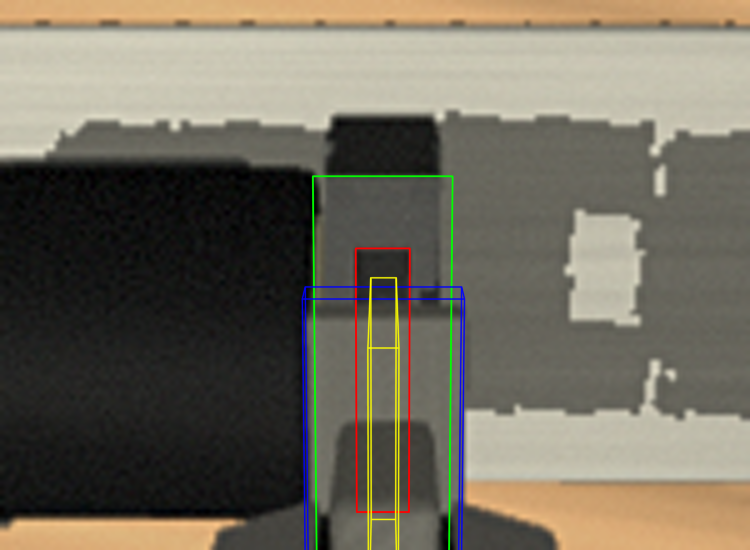

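The slot overlay coincides with the picture. The blade sits about 2 mm back in the grip, so I shift 1.1 mm ahead and lower it in.

Emit:
apply_moves(increments=[[[0.0011,-0.0002,0,0,1],[0.0011,-0.0002,0.01,0,1],[0.0011,-0.0002,0.02,0,1],[0.0011,-0.0002,0.03,0,1],[0.0011,-0.0002,0.04,0,1],[0.0011,-0.0002,0.04,0,1],[0.0011,-0.0002,0.04,0,1]]])

```text
time_s: 6.97
ee_pos: [625.7, 38.6, 178.0]
tool_rot: [-3.141, 0.003, 0.14]
force: [-0.6, 0.6, -1.1]
gripper_width: 11.8
grip_force: 30.0
```

Emit:
apply_moves(increments=[[[0,0,0.008,0,1],[0,0,0.016,0,1],[0,0,0.02,0,1],[0,0,0.022,0,1],[0,0,0.024,0,1],[0,0,0.026,0,1],[0,0,0.026,0,1],[0,0,0.026,0,1]]])

```text
time_s: 7.63
ee_pos: [626.5, 38.5, 154.4]
tool_rot: [3.141, -0.001, 0.14]
force: [-2.1, 0.0, 3.4]
gripper_width: 11.9
grip_force: 30.0
```

Emit:
apply_moves(increments=[[[0,0,0.001,0,1],[0,0,0.002,0,1],[0,0,0.002,0,1],[0,0,0.002,0,1]]])

```text
time_s: 7.97
ee_pos: [626.6, 38.4, 154.3]
tool_rot: [3.141, -0.002, 0.14]
force: [-4.3, -0.6, 12.5]
gripper_width: 11.7
grip_force: 30.0
```

Seated firmly at the expected height. Release and rise.

Emit:
apply_moves(increments=[[[0,0,-0.002,0,0.8],[0,0,-0.002,0,0.6],[0,0,-0.002,0,0.6],[0,0,-0.002,0,0.6],[0,0,-0.02,0,0.6],[0,0,-0.05,0,0.6],[-0.02,0,-0.09,0,0.5],[-0.06,0,-0.11,0,0.4],[-0.06,0,-0.11,0,0.3],[-0.06,0,-0.11,0,0.3],[-0.06,0,-0.11,0,0.3]]])

```text
time_s: 8.88
ee_pos: [567.2, 30.3, 260.9]
tool_rot: [3.142, -0.0, 0.139]
force: [-0.5, 0.3, -1.1]
gripper_width: 64.8
grip_force: 0.0
```

Run:
```python
from h import *
s=r.read_state(); C=cam("wrist",s); p=s["ee_pos"]; yaw=s["tool_rot"][2]; print(p,yaw,s["time_s"],s["gripper_width"])
im=r.read_camera("wrist"); a,D=up(im,C,(220,60,420,210),4)
draw(a,D,place(box(56,20,130,138),(624.7,38.3),.14),(0,0,255)); draw(a,D,place(box(30,12,138,172),(624.7,38.3),.14),(255,0,0))
cv2.imwrite("pics/w7.png",a)
for n,k,z in (("top","glass",8),("top","pad",0),("scene","glass",8),("scene","pad",0)):
    if k=="glass": r.read_camera(n)
    for d in r.place_of(n,k)[:1]: print(n,k,round(d["confidence"],2),onz(cam(n),d["uv"],z))
```

```text
[567.16952355  30.27000371 260.90127449] 0.13947442212211003 8.8833 64.7796273916508
top glass 0.66 [438.37012029 359.74379444   8.        ]
top pad 0.56 [450.33416784 354.23456105   0.        ]
scene glass 0.63 [448.28604217 360.5013519    8.        ]
scene pad 0.77 [455.72675487 353.85159094   0.        ]
```

View pics/w7.png

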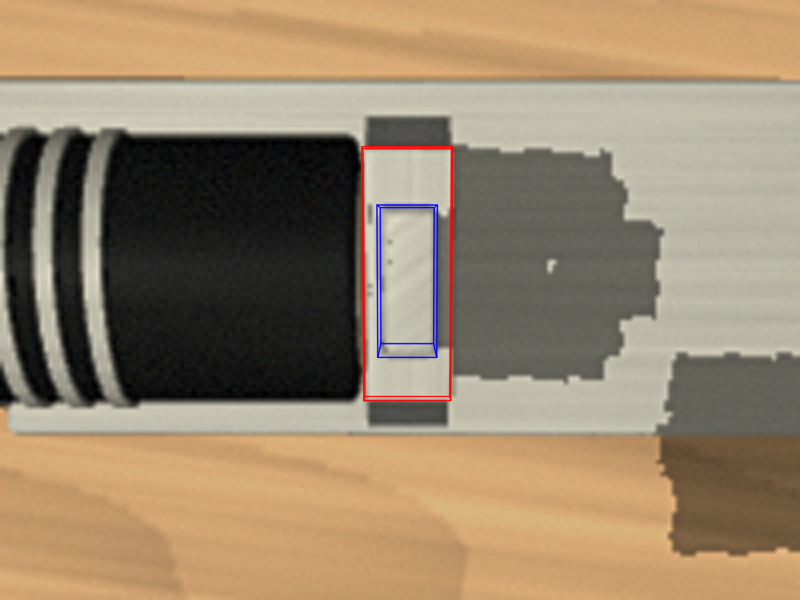

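The blade is home and square (red/blue outlines fit). Now to the glass.

Emit:
apply_moves(increments=[[[-0.0136,-0.04,0,0,0],[-0.0272,-0.08,0,0,0],[-0.041,-0.12,0.01,0,0],[-0.054,-0.16,0.02,0,0],[-0.068,-0.2,0.03,0,0],[-0.082,-0.24,0.036,0,0],[-0.095,-0.28,0.036,0,0],[-0.109,-0.32,0.036,0,0],[-0.117,-0.345,0.036,0,0],[-0.117,-0.345,0.036,0,0],[-0.117,-0.345,0.036,0,0],[-0.117,-0.345,0.036,0,0]]])

```text
time_s: 10.23
ee_pos: [403.4, 355.3, 224.9]
tool_rot: [3.14, 0.0, 0.14]
force: [-0.2, -0.5, -0.2]
gripper_width: 94.0
grip_force: 0.0
```

Run:
```python
from h import *
s=r.read_state(); C=cam("wrist",s); p=s["ee_pos"]; yaw=s["tool_rot"][2]; print(p,yaw,s["time_s"],s["gripper_width"])
im=r.read_camera("wrist"); np.save("g.npy",im)
for k,z in dict(glass=8,glass_mid=38,frost_a=38,clear_a=38,pad=0).items():
    for d in r.place_of("wrist",k)[:3]: print(k,round(d["confidence"],2),np.round(d["uv"]),np.round(onz(C,d["uv"],z),1))
for k in("glass","frost_a","clear_a","pad"):
    for d in r.trace("wrist",k)[:3]: print(k,round(d["confidence"],2),np.round(d["box"]),cv2.minAreaRect(np.argwhere(d["region"])[:,::-1].astype(np.float32)))
```

```text
[403.37041444 355.25041579 224.93589932] 0.14040127155367044 10.2333 94.036935889577
glass 0.76 [320. 137.] [447.8 362.5   8. ]
glass_mid 0.68 [323. 141.] [445.6 359.1  38. ]
frost_a 0.57 [318. 124.] [462.5 366.5  38. ]
frost_a 0.53 [320. 152.] [434.  360.9  38. ]
frost_a 0.4 [320. 140.] [446.7 363.1  38. ]
clear_a 0.55 [332. 138.] [450.4 350.4  38. ]
clear_a 0.52 [314. 143.] [442.5 368.7  38. ]
pad 0.78 [325. 135.] [450.8 357.4   0. ]
glass 0.74 [318. 141.  26.  40.] ((319.3299865722656, 141.30999755859375), (37.193817138671875, 23.758790969848633), 81.8698959350586)
frost_a 0.62 [321. 159.  24.  12.] ((321.969970703125, 158.7899932861328), (1.8384778499603271, 20.36467742919922), 81.8698959350586)
frost_a 0.49 [319. 126.  22.   3.] ((316.9808044433594, 124.40384674072266), (2.7456257343292236, 18.238800048828125), 78.69007110595703)
clear_a 0.58 [333. 142.   2.  27.] ((330.56097412109375, 141.5487823486328), (25.288822174072266, 2.0981991291046143), 83.6598129272461)
clear_a 0.44 [310. 144.   4.  28.] ((308.9999694824219, 144.0), (28.284271240234375, 1.6970564126968384), 81.8698959350586)
pad 0.2 [325. 126.  11.   1.] ((324.0, 123.0), (8.0, 2.0), -0.0)
```

Run:
```python
from h import *
C=cam("wrist"); im=np.load("g.npy"); a,D=up(im,C,(275,100,375,185),7)
draw(a,D,place(box(36,24,8,68),(447,361.5),.28),(0,0,255))
cv2.imwrite("pics/w8.png",a)
```

```text
(no output)
```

View pics/w8.png

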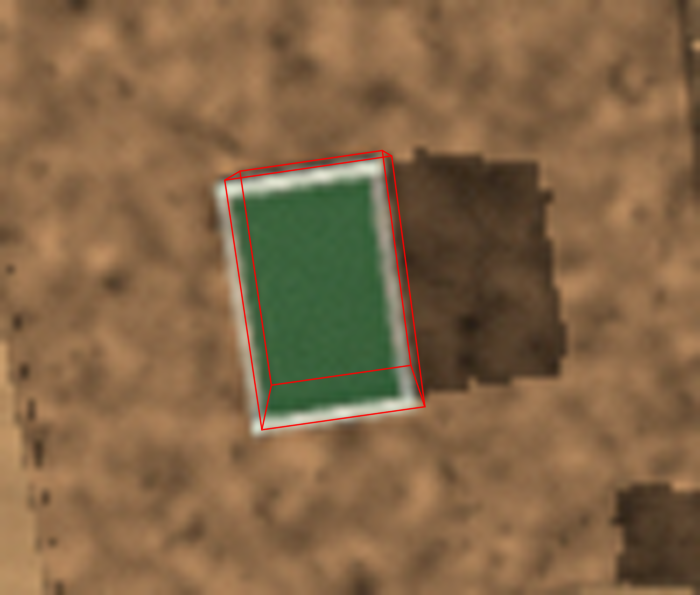

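Frosted (white) ends lie along the block's long axis. The block is at (447,362.4), yaw 0.28, so I turn the jaws to close along that axis.

Emit:
apply_moves(increments=[[[0.02,0,0.02,-7,0],[0.044,-0.001,0.05,-14,0],[0.044,-0.001,0.08,-21,0],[0.044,-0.001,0.085,-28,0],[0.044,-0.001,0.085,-35,0],[0.044,-0.001,0.085,-42,0],[0.044,-0.001,0.085,-49,0],[0.044,-0.001,0.085,-56,0],[0.044,-0.001,0.085,-63,0],[0.044,-0.001,0.085,-70,0],[0.044,-0.001,0.085,-77,0],[0.044,-0.001,0.085,-84,0],[0.044,-0.001,0.085,-91,0],[0.044,-0.001,0.085,-98,0],[0.044,-0.001,0.085,-98,0],[0.044,-0.001,0.085,-98,0],[0.044,-0.001,0.085,-98,0]]])

```text
time_s: 12.15
ee_pos: [446.6, 362.7, 140.3]
tool_rot: [3.142, 0.0, 1.847]
force: [1.0, 0.3, -0.1]
gripper_width: 94.0
grip_force: 0.0
```

Run:
```python
from h import *
s=r.read_state(); C=cam("wrist",s); p=s["ee_pos"]; print(p,s["tool_rot"],s["joint_positions"][5],s["time_s"])
im=r.read_camera("wrist")
P=place(box(36,24,68,68),(447,362.4),.28)[:4]; print("pred",proj(C,P).round(1).tolist())
for d in r.trace("wrist","glass")[:2]: print(round(d["confidence"],2),np.round(d["box"]),cv2.minAreaRect(np.argwhere(d["region"])[:,::-1].astype(np.float32)))
g=(im[:,:,1].astype(int)-im[:,:,0]>20).astype(np.uint8); n,l,st,c=cv2.connectedComponentsWithStats(g)
for i in range(1,n):
    if st[i,4]>100:
        q=cv2.boxPoints(cv2.minAreaRect(np.argwhere(l==i)[:,::-1].astype(np.float32))); w=np.array([onz(C,u,68) for u in q]); print(st[i],w.round(1).tolist(),w.mean(0))
```

```text
[446.64799052 362.67300456 140.34092084] [3.14152613e+00 7.71379572e-05 1.84745568e+00] 0.2845292835283199 12.15
pred [[298.5, 218.6], [343.3, 218.5], [343.6, 189.3], [297.9, 189.4]]
0.79 [320. 197.  44.  43.] ((319.5, 197.0), (42.0, 45.0), 90.0)
[300 189  40  27 998] [[427.9, 369.8, 68.0], [457.4, 378.1, 68.0], [463.5, 357.7, 68.0], [433.4, 349.2, 68.0]] [445.54421555 363.69958965  68.        ]
[ 489  203  151   61 5555] [[582.4, 363.4, 68.0], [582.4, 410.3, 68.0], [711.8, 396.0, 68.0], [717.2, 346.4, 68.0]] [648.43727344 379.05400376  68.        ]
```

Prediction and detection agree to about 1 mm. Descend and grip.

Emit:
apply_moves(increments=[[[0.0008,0,0.03,0,0],[0.0008,0,0.06,0,0],[0.0008,0,0.085,0,0],[0.0008,0,0.1,0,0],[0.0008,0,0.1,0,0.2],[0.0008,0,0.1,0,0.4],[0.0008,0,0.1,0,0.5],[0.0008,0,0.1,0,0.6],[0.0008,0,0.1,0,0.8],[0.0008,0,0.1,0,0.8],[0.0008,0,0.1,0,0.8],[0.0008,0,0.1,0,0.8],[0.0008,0,0.1,0,0.8]]], newtons=25)

```text
time_s: 13.33
ee_pos: [446.3, 363.5, 40.6]
tool_rot: [3.141, -0.0, 1.85]
force: [-0.8, -0.8, 0.6]
gripper_width: 37.2
grip_force: 0.5
```

Emit:
apply_moves(increments=[[[0,0,0,0,0.9],[0,0,0,0,0.9],[0,0,0,0,0.9],[0,0,0,0,0.9]]])

```text
time_s: 13.67
ee_pos: [446.2, 363.4, 40.5]
tool_rot: [-3.141, 0.0, 1.85]
force: [-1.2, -0.4, 2.3]
gripper_width: 36.0
grip_force: 24.9
```

Emit:
apply_moves(increments=[[[0,0,-0.015,0,0.9],[0,0,-0.05,0,0.9],[0,0,-0.09,0,0.9],[0,0,-0.13,0,0.9],[0,0,-0.17,0,0.9],[0,0,-0.2,0,0.9],[-0.04,0.0055,-0.2,2,0.9],[-0.08,0.011,-0.2,4,0.9],[-0.12,0.0165,-0.2,6,0.9],[-0.16,0.022,-0.2,8,0.9],[-0.2,0.0275,-0.2,8,0.9],[-0.24,0.033,-0.2,8,0.9],[-0.28,0.0385,-0.2,8,0.9],[-0.32,0.044,-0.2,8,0.9],[-0.36,0.0495,-0.2,8,0.9],[-0.4,0.055,-0.2,8,0.9],[-0.44,0.061,-0.2,8,0.9],[-0.465,0.0645,-0.2,8,0.9],[-0.4755,0.066,-0.2,8,0.9],[-0.4755,0.066,-0.2,8,0.9]]])

```text
time_s: 15.33
ee_pos: [641.4, -77.8, 238.9]
tool_rot: [-3.14, 0.0, 1.707]
force: [0.2, -0.2, -1.9]
gripper_width: 35.8
grip_force: 24.9
```

Emit:
apply_moves(increments=[[[0,0,0,0,0.9],[0,0,0,0,0.9]]])

```text
time_s: 15.5
ee_pos: [640.1, -73.5, 240.2]
tool_rot: [-3.141, -0.001, 1.712]
force: [-0.2, 0.4, -2.0]
gripper_width: 35.9
grip_force: 24.9
```

Run:
```python
from h import *
s=r.read_state(); print(s["ee_pos"],s["tool_rot"],s["time_s"],s["gripper_width"],s["grip_force"])
C=cam("wrist",s)
# fine rig yaw from the plate's long edges: sobel samples around predicted x=+-55 lines (z 12)
im=cv2.cvtColor(r.read_camera("wrist"),cv2.COLOR_RGB2HSV)[:,:,1].astype(float)
o=np.array([640.7,-75.5]);yaw=.14
for x in (-55,55):
    pts=[]
    for y in range(-110,95,5):
        xs=np.arange(x-8,x+8.01,.25); W=place(np.c_[xs,0*xs+y,0*xs+12],o,yaw); u=proj(C,W).astype(np.float32)
        if (u<3).any() or (u[:,0]>636).any() or (u[:,1]>396).any(): continue
        v=cv2.remap(im.astype(np.float32),u[:,:1],u[:,1:],cv2.INTER_LINEAR).ravel(); g=np.abs(v[8:]-v[:-8]); i=g.argmax()
        if g[i]>40: pts.append((y,xs[i]+1))
    pts=np.array(pts)
    if len(pts)>4:
        k=np.polyfit(pts[:,0],pts[:,1],1); res=pts[:,1]-np.polyval(k,pts[:,0]); m=abs(res)<1.5; k=np.polyfit(*pts[m].T,1); print(x,m.sum(),len(m),"slope",k[0].round(4),"x at 0",k[1].round(2),res.std())
for n,k,z in (("wrist","glass_mid",s["ee_pos"][2]-2.5),("scene","glass_mid",s["ee_pos"][2]-2.5),("scene","blade",130),("scene","slot",130)):
    if n=="scene" and k[0]=="g": r.read_camera(n)
    for d in r.place_of(n,k)[:1]: print(n,k,round(d["confidence"],2),onz(cam(n),d["uv"],z).round(1))
```

```text
[640.10273701 -73.54554244 240.22178273] [-3.14079653e+00 -1.42755570e-03  1.71174946e+00] 15.5 35.91013590968178 24.930684864521027
-55 32 36 slope 0.0017 x at 0 -54.83 1.5111403772938699
55 33 36 slope 0.0049 x at 0 54.3 1.2844334807320923
wrist glass_mid 0.66 [642.  -75.3 237.7]
scene glass_mid 0.76 [646.9 -82.1 237.7]
scene blade 0.94 [ 552.3 -449.9  130. ]
scene slot 0.62 [665.5 -80.  130. ]
```

Emit:
apply_moves(increments=[[[0,0,0.03,0.1,0.9],[0,0,0.06,0.1,0.9],[0,0,0.09,0.1,0.9],[0,0,0.115,0.1,0.9],[0,0,0.13,0.1,0.9],[0,0,0.1377,0.1,0.9],[0,0,0.1377,0.1,0.9],[0,0,0.1377,0.1,0.9],[0,0,0.1377,0.1,0.9],[0,0,0.1377,0.1,0.9],[0,0,0.1377,0.1,0.9]]])

```text
time_s: 16.72
ee_pos: [641.8, -75.6, 104.1]
tool_rot: [3.139, 0.001, 1.709]
force: [0.1, 0.6, -1.9]
gripper_width: 35.9
grip_force: 24.9
```

Run:
```python
from h import *
s=r.read_state(); print(s["ee_pos"],s["tool_rot"],s["time_s"],s["gripper_width"],s["grip_force"],s["force"])
im=r.read_camera("wrist"); C=cam("wrist",s)
top=s["ee_pos"][2]-2.5+30
g=(im[:,:,1].astype(int)-im[:,:,0]>20).astype(np.uint8); n,l,st,c=cv2.connectedComponentsWithStats(g)
for i in range(1,n):
    if st[i,4]>100:
        q=cv2.boxPoints(cv2.minAreaRect(np.argwhere(l==i)[:,::-1].astype(np.float32))); w=np.array([onz(C,u,top) for u in q]); print(st[i],w.round(1).tolist(),w.mean(0).round(1))
# blade still home? white shoulder
for k in ("blade",):
    for d in r.place_of("wrist",k)[:2]: print(k,round(d["confidence"],2),onz(C,d["uv"],130).round(1))
r.read_camera("scene")
for d in r.place_of("scene","glass_mid")[:2]: print(round(d["confidence"],2),onz(cam("scene"),d["uv"],100).round(1),proj(cam("scene"),[[640.7,-75.5,100]]),d["uv"])
```

```text
[641.75006623 -75.57656301 104.09762287] [3.13919474e+00 9.94637075e-04 1.70875164e+00] 16.7167 35.90354757803861 24.93061602115631 [ 0.10116989  0.57326609 -1.8621653 ]
[ 290  230   64   43 2378] [[625.1, -66.2, 131.6], [656.3, -60.9, 131.6], [660.5, -83.4, 131.6], [628.4, -88.9, 131.6]] [642.6 -74.8 131.6]
blade 0.63 [625.   37.8 130. ]
blade 0.3 [625.1 -67.9 130. ]
0.68 [654.9 -73.8 100. ] [[326.7327612 232.814842 ]] [329.3, 236.4]
```

Emit:
apply_moves(increments=[[[0,-0.001,0.0015,0,0.9],[0,-0.001,0.0015,0,0.9],[0,-0.001,0.0015,0,0.9],[0,-0.001,0.0015,0,0.9],[0,-0.001,0.0015,0,0.9],[0,-0.001,0.0015,0,0.9]]])

```text
time_s: 17.42
ee_pos: [639.9, -75.6, 101.2]
tool_rot: [3.142, 0.0, 1.709]
force: [0.6, 0.0, -1.5]
gripper_width: 36.3
grip_force: 24.9
```

Run:
```python
from h import *
s=r.read_state(); print(s["ee_pos"],s["tool_rot"],s["time_s"],s["gripper_width"],s["grip_force"],s["force"])
im=r.read_camera("wrist"); C=cam("wrist",s); top=s["ee_pos"][2]-2.5+30
d=im[:,:,1].astype(int)-im[:,:,0]; n,l,st,c=cv2.connectedComponentsWithStats((d>20).astype(np.uint8))
i=1+np.argmax(st[1:,4]); x,y,w,h,_=st[i]; m=l==i; print(st[i])
for nm,f in (("far",lambda u:np.argmax(m[:,u])),("near",lambda u:399-np.argmax(m[::-1,u]))):
    us=np.arange(x+5,x+w-5); W=np.array([onz(C,(u,f(u)),top) for u in us]); k=np.polyfit(W[:,0],W[:,1],1)[0]; print(nm,"yaw",np.arctan(k), [int(f(u)) for u in us[::9]])
for nm,f in (("left",lambda v:np.argmax(m[v])),("right",lambda v:639-np.argmax(m[v,::-1]))):
    vs=np.arange(y+5,y+h-5); W=np.array([onz(C,(f(v),v),top) for v in vs]); k=np.polyfit(W[:,1],W[:,0],1)[0]; print(nm,"yaw",-np.arctan(k),W.mean(0))
```

```text
[639.93717892 -75.56016589 101.15814304] [3.14157524e+00 9.13216618e-05 1.70871206e+00] 17.4167 36.344739162746706 24.930767118930817 [ 0.56709233  0.03447954 -1.54632963]
[ 290  231   64   42 2375]
far yaw 0.18779464112925842 [233, 236, 236, 236, 235, 234]
near yaw 0.1486377688907559 [272, 272, 272, 272, 272, 272]
left yaw 0.12194158376335394 [625.17867177 -76.79801834 128.65814304]
right yaw 0.11736526085313084 [656.2689655  -72.48260335 128.65814304]
```

Emit:
apply_moves(increments=[[[0,0.0005,-0.0012,0,0.9],[0,0.0005,-0.0012,0,0.9],[0,0.0005,-0.0012,0,0.9],[0,0.0005,-0.0012,0,0.9],[0,0.0005,-0.0012,0,0.9],[0,0.0005,-0.0012,0,0.9]]])

```text
time_s: 17.97
ee_pos: [640.4, -75.5, 102.3]
tool_rot: [3.142, 0.0, 1.709]
force: [-0.1, 0.1, -0.8]
gripper_width: 36.2
grip_force: 24.9
```

```bash
python3 -c "
from bench import r
s=r.read_state(); print(s['ee_pos'],s['tool_rot'],s['joint_velocities'].round(3),s['grip_force']); print(r.finish_job())"
```

```text
[640.39884012 -75.47911144 102.34531352] [3.14158724e+00 9.92263440e-05 1.70874036e+00] [ 0.001 -0.     0.001  0.002  0.002 -0.   ] 24.930633008480072
the job is handed in; nothing more can be done
None
```

I handed the job in at about 18 s (no verdict came back): the slit blade is fully home in the lamp slot and released, and the glass block is held by its frosted faces in the light path, upright at lamp height and square to the beam.

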